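Load an injector through the dust flap of a parts cleaner

TASK

The infeed of the small parts cleaner is blocked by a piston pin standing in its trough: take the pin out and stand it upright on the floor of the open steel tray. Then lay the injector in the trough, nozzle towards the hood, let go of it while it lies wholly in front of the closed flap, and push it from behind through the spring flap until it has slid right down inside and the flap has swung shut behind it. Leave everything else standing where it is.

Things in the scene. Friction and masses are not known exactly. Their poses are not given: they have to be found in the camera images.
- infeed: Infeed of a parts cleaner, fixed, grey sheet metal on a 110 x 325 mm base plate. Origin on the table, below the middle of the hood's front face; x points into the hood (feed direction), z up. An open trough runs from x = -125 mm to 0. Hood: x = 0 to 190 mm, 58 mm wide (front face 86 mm), top at z = 171 mm, clear cover.
- infeed_trough (a point): Centre of the trough floor (x = -60, z = 110 mm from infeed's origin, same axes). Floor flat, slippery (friction 0.1), 42 mm between two guide lips 4 mm thick and 6 mm high; the lips have a gap from x = -32 to +30 mm of this point, where fingers may reach down past the floor's edges (42 mm apart). Rear end, at x = -65 mm, is open.
- infeed_port (a point): Middle of the port's sill in the plane of the hood's front face (infeed's x = 0, z = 110 mm; same axes). Port 48 mm wide, 45 mm high, sill level with the trough floor. 6 mm inside, the flat floor turns into a slippery slide falling at 28 degrees to an end stop 184 mm in: a 104 mm part pushed until its tail is near the front face slides down by itself.
- infeed_flap (a joint): Spring flap in the port, 43 mm wide, 40 mm high, hinged along its top edge 12.5 mm behind the front face; 0 = shut (hanging plumb), grows in rad as it swings inward, up to 1.4. It cannot swing outward. Less than 1 N at the bottom edge opens it; its spring and weight shut it.
- injector: Diesel injector, plain metal, lying, 104 mm long, 28 mm over the hexagon and 24 mm over the round body, 24 mm high, 0.13 to 0.27 kg. Origin: centre of its underside; z up, y along its length, the nozzle (stepped thin end) at +y, the tail at the other end with the dark hexagon 28 mm from the middle. Lies flat on the table, at varying yaw, between two small neighbours.
- injector_nozzle (a point): Tip of the injector's nozzle, on its axis, 52 mm from the middle and 12 mm above the underside.
- injector_tail (a point): Tail end of the injector (the end next to the dark hexagon), on its axis, 52 mm from the middle and 12 mm above the underside; push here.
- piston_pin: Bright steel piston pin, tube 26 mm diameter, 60 mm tall, 0.12 kg, standing upright in the trough. Origin: centre of its underside; z along its axis.
- tray: Open rectangular steel tray, fixed, 180 x 116 x 30 mm (x, y, z), walls and floor 4 mm. Origin: centre of its underside, so its inner floor is at z = 4 mm.
- gear: Small dark gear, 60 mm diameter, 16 mm high, lying in the tray; stays where it is. Origin: centre of its underside.
- hex_sleeve: Hexagonal spacer sleeve, 35 mm across corners, 42 mm tall, standing beside the injector; stays. Origin: centre of its underside.
- spring: Valve spring, 31 mm diameter, 45 mm tall, standing beside the injector; stays. Origin: centre of its underside.
- valve: Poppet valve standing on its 37 mm head, 106 mm tall; stays. Origin: centre of its underside.
- bracket: Cast aluminium bracket, 79 x 130 x 73 mm; stays. Origin: centre of its underside. (Not listed: two fixed mixing cups, 140 mm wide and up to 231 mm tall, stand in the far left and far right corners of the table, and a flat fuel line 14 mm high is fixed near its front edge.)
Not all that is in view belongs to the job. There is more than one size of the injector; the one meant has the size given above.

How it is judged:
By the outcome, as a careful person would: the job done as asked, in the order asked, and still so for the second after the job is handed in, with the robot touching nothing.
It also fails if it takes over 70 s, if anything falls off the work surface, if the arm or the gripper's body presses on something with over 40 N, if the wrist force passes 120 N, or if a joint passes its speed limit or range.

ROBOT

A 7-joint arm with a two-finger parallel gripper is mounted at the origin on a cart in front of the work surface, level with it; the furniture and walls round the work are solid. World frame = base frame: x ahead of the robot, y to its left, z up, the work surface at z = 0. Lengths are in m, angles in rad, forces in N, time in s.
With the tool pointing down it reaches from about 0.35 to 0.9 m from the base axis. Payload 8.1 kg.
Tool frame: the origin (TCP) lies at the very end of the fingers, on their centre line; the grasp point (between the pads) lies behind it (hold_point_z is the z of the grasp point in the tool frame, in m); z points along the fingers, x is the direction in which the jaws open and shut, and the axes are right-handed (so a half turn about z gives the same grasp; the last joint's range is limited). The gripper opens to 85 mm and grips with 20 to 120 N. Pads are 22 mm wide; open, the fingers measure 114 mm over their backs; the gripper's body (76 mm by 85 mm) begins 54 mm behind the grasp point. The pads swing forward as they close: fully open they stand 13 mm farther back than shut.
Start: joints at [-1.421, 0.434, 0.025, 1.573, -0.012, 1.134, -0.075], TCP at [0.156, 0.605, 0.231] pointing down, gripper open.
Joint ranges: [-2.62, 2.62], [-0.44, 2.09], [-1.27, 1.32], [0.08, 2.57], [-1.32, 4.46], [0.12, 2], [-2.74, 2.74]. Speed limits (rad/s): [2.22, 2.22, 3.01, 3.01, 3.14, 3.14, 3.14].

INTERFACE

Orientations are given as a rotation vector (axis times angle).
In Python, from workcell import observe, read_camera, sign_off, hold_point_z gives the robot as it stands. The module is installed in compiled form; this text tells all that it offers.
- The arm moves only by the tool carry_out, never from a script. Its argument "steps" is a list of rows, each an object with "slide": the shift along the world's x, y, z in mm, a list of three; "angular": the turn, a rotation vector about the world's x, y, z in degrees, a list of three. A call has exactly 5 rows; each row shifts and turns the commanded pose from where the row before left it; what a row does not reach is not made up. A row lasts 1/8 s, in which the tool goes at most 62.5 mm and 10.7 degrees, less where a joint would pass 70% of its speed; a pose out of reach is approached as far as the arm can. A call with a gripper value outside its range is refused whole. "gripper" is the closure in counts, from 0 (fully open) to 255 (shut), set as the call begins (left out, the last holds). The fingers move at their own pace and stop on an object; "newtons" is the grip in N (left out, the last holds). Time passes only in rows, so rows that do not move let the fingers close, or fill a call up. It gives the time, the measured TCP pose, the force and the opening at its end, in the units of the state.
- observe(): the state, without advancing time (a new reading comes with each control period).
- read_camera(name): name is "side" or "top" or "wrist"; returns a dict with "frame" (384x512x3 uint8, blue, green, red), "camera_matrix" (3x3 intrinsics, pixels), "R" (3x3) and "t" (3): a world point X has camera coordinates R X + t; the wrist camera has in their place "hand_eye" (4x4, takes a point from camera to tool coordinates, whose origin is the TCP and whose axes are the tool frame's). Camera axes: x right, y down, z forward; pixel columns grow to the right and rows downward; lengths in m; the calibration is good to about 2 mm. A picture is of the moment at which its call begins: read the wrist's pose just before it. There is no depth.
- sign_off(): hands the job in, once; it reports no verdict.
The state is a dict: "time_s": time; "joint_positions": joint angles; "qvel": joint speeds; "effort": joint torques, N m; "eef_pos": TCP position; "tool_rot": TCP orientation; "force": force on the tool from outside, world axes, zero at the start; "ft_torque": the same for the moment, N m; "grip_width": opening from 0.0 (shut) to 1.0 (fully open).
Only numpy, scipy, OpenCV 4.12 (cv2) and the standard library are available. Lean on these libraries where they do the work, as an engineer would, in place of code of your own. Each camera call takes 0.05 s, during which the arm holds its last target.

## Working session

There is one attempt and no reset: what is moved stays moved. The work goes in short steps, Python scripts to look and compute and a tool call to move; the robot and the scene stay as the last step left them, time stands still between calls to the robot, and variables do not carry over. Pictures are saved under pics/ and viewed, and the job is handed in when it is done.

Besides the shell and the picture viewer there is one more tool, called after "Emit:" as a command line: name --argument value ..., lists and objects as JSON in quotes. carry_out: Moves the arm, as the interface text tells. Its arguments: {"type":"object","properties":{"steps":{"type":"array","items":{"type":"object","properties":{"slide":{"type":"array","items":{"type":"number"}},"angular":{"type":"array","items":{"type":"number"}}}}},"gripper":{"type":"number"},"newtons":{"type":"number"}},"required":["steps"]}

```bash
mkdir -p pics; cat > h.py <<'E'
import numpy as np, cv2
from workcell import observe, read_camera, sign_off, hold_point_z
from scipy.spatial.transform import Rotation as Ro
def ray(c,uv,T=None):
    K=np.array(c["camera_matrix"]); d=np.linalg.inv(K)@np.array([uv[0],uv[1],1.])
    if T is None:
        R=np.array(c["R"]);t=np.array(c["t"]); return -R.T@t, R.T@d
    M=T@np.array(c["hand_eye"]); return M[:3,3], M[:3,:3]@d
def onz(c,uv,z,T=None):
    o,d=ray(c,uv,T); return o+d*(z-o[2])/d[2]
def proj(c,X,T=None):
    K=np.array(c["camera_matrix"])
    if T is None: p=np.array(c["R"])@X+np.array(c["t"])
    else:
        M=np.linalg.inv(T@np.array(c["hand_eye"])); p=M[:3,:3]@X+M[:3,3]
    p=K@p; return p[:2]/p[2]
def tool(s):
    T=np.eye(4);T[:3,3]=s["eef_pos"];T[:3,:3]=Ro.from_rotvec(s["tool_rot"]).as_matrix();return T
def save(n,f): cv2.imwrite("pics/"+n+".png",f)
E
python3 - <<'E'
from h import *
s=observe();print(s,hold_point_z)
for n in["side","top","wrist"]:
    s=observe()
    c=read_camera(n);save(n+"0",cv2.resize(c["frame"],(768,576)));np.save(n+"0.npy",{**c,"T":tool(s)},allow_pickle=True);print(n,{k:v for k,v in c.items() if k!="frame"})
E
```

```text
{'time_s': 0.0, 'joint_positions': array([-1.4206229 ,  0.4352623 ,  0.02496649,  1.57412307, -0.01157591,
        1.13402728, -0.07510634]), 'qvel': array([-5.95791563e-05,  6.36191829e-04, -1.09309978e-03, -4.79212800e-05,
        1.53822716e-03,  1.06976670e-03, -1.14436154e-03]), 'effort': array([-5.25757005e-04, -6.70466352e+01,  1.02484725e+00, -3.16205549e+01,
        1.55306031e-02,  1.25615898e-02,  4.73395872e-06]), 'eef_pos': array([0.15623466, 0.60460843, 0.23049145]), 'tool_rot': array([ 2.48288062e+00,  1.92292619e+00, -1.90495921e-03]), 'force': array([ 0.10368717,  0.02532783, -0.03968191]), 'ft_torque': array([ 0.00024632, -0.01715332, -0.03563191]), 'grip_width': 1.0041537275693224} -0.0187
side {'camera_matrix': array([[492.93578545,   0.        , 251.44793882],
       [  0.        , 492.93578545, 192.37959338],
       [  0.        ,   0.        ,   1.        ]]), 'R': array([[-0.89603709, -0.443978  , -0.00103689],
       [-0.29835693,  0.60387064, -0.73913692],
       [ 0.32878668, -0.66198473, -0.6735544 ]]), 't': array([0.47712996, 0.238454  , 1.27009322])}
top
[... 246 characters left out ...]
[-9.92502495e-01, -2.77379129e-04, -1.22224059e-01],
       [ 1.22222658e-01, -7.55114357e-03, -9.92473981e-01]]), 't': array([-0.00582386,  0.53437009,  0.92473525])}
wrist {'camera_matrix': array([[337.09685927,   0.        , 261.12982271],
       [  0.        , 337.09685927, 192.75521843],
       [  0.        ,   0.        ,   1.        ]]), 'hand_eye': array([[ 9.99999974e-01, -9.41206749e-05, -2.07906988e-04,
        -3.36370344e-05],
       [ 1.44538571e-04,  9.66196963e-01,  2.57804979e-01,
        -6.53864855e-02],
       [ 1.76614322e-04, -2.57805003e-01,  9.66196952e-01,
        -1.42478921e-01],
       [ 0.00000000e+00,  0.00000000e+00,  0.00000000e+00,
         1.00000000e+00]])}
```

View pics/top0.png

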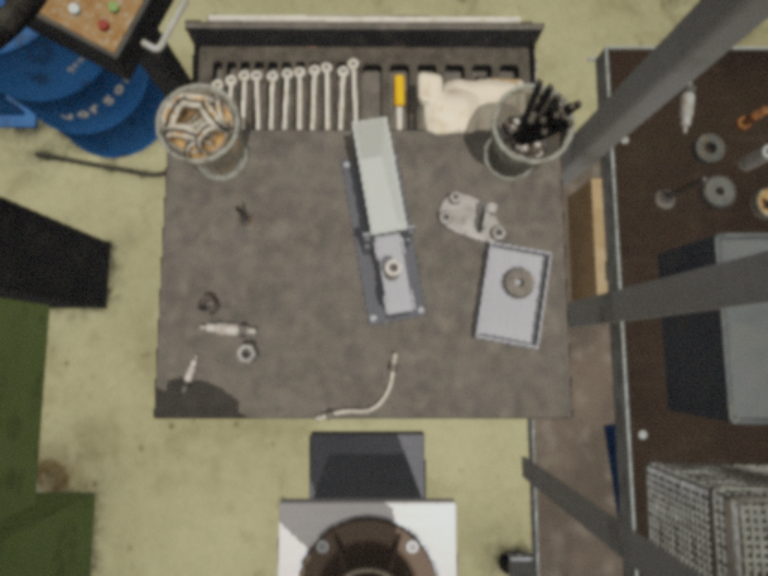

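View pics/side0.png

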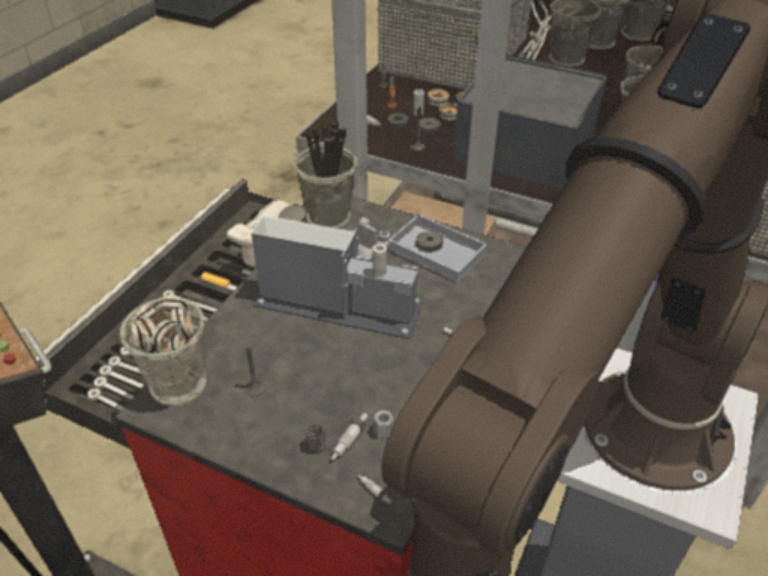

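View pics/wrist0.png

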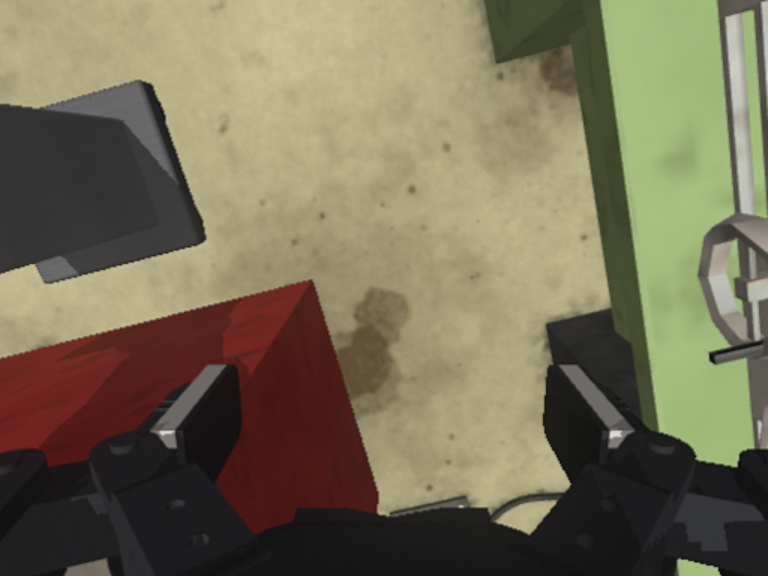

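The top view shows the two injector-like parts: A at (228,328), between the spring (208,302) and the hex sleeve (246,352), and a smaller B at (190,372). The pin is at (392,266), the tray at (512,295) with the gear at (518,283), and the hood runs up to the top. Next I check the injector choice in a close crop and measure it.

```bash
python3 - <<'E'
from h import *
c=np.load("top0.npy",allow_pickle=True).item();f=c["frame"]
a=cv2.resize(f[180:270,100:190],(540,540),interpolation=cv2.INTER_CUBIC);save("injcrop",a)
b=cv2.resize(f[70:240,225:375],(525,595),interpolation=cv2.INTER_CUBIC);save("feedcrop",b)
# injector ends (top px /1.5)
hsv=cv2.cvtColor(f,cv2.COLOR_BGR2HSV)
m=((f.min(2)>125)).astype(np.uint8)
n,l,st,ce=cv2.connectedComponentsWithStats(m)
for i in range(1,n):
    x,y,w,h,A=st[i]
    if A>12 and 100<x<390 and 80<y<290: 
        pts=np.argwhere(l==i)[:,::-1].astype(np.float32); r=cv2.minAreaRect(pts)
        print(st[i],ce[i].round(1),r, onz(c,ce[i],0.012).round(4))
E
```

```text
[112  88  17   5  34] [121.4  90.1] ((120.1156005859375, 89.74854278564453), (16.270118713378906, 2.9651150703430176), 8.746162414550781) [0.8339 0.3567 0.012 ]
[139  89  18  17  43] [148.6  99. ] ((148.8504638671875, 98.43486022949219), (3.940847635269165, 23.345237731933594), 46.7357063293457) [0.8073 0.2773 0.012 ]
[105  91   7  11  25] [107.9  97.2] ((108.37129211425781, 96.28713989257812), (5.771215438842773, 10.049875259399414), 5.710592269897461) [0.8123 0.3948 0.012 ]
[128 106   8   2  14] [131.5 106.5] ((131.5, 106.5), (1.0, 7.0), 90.0) [0.7846 0.3256 0.012 ]
[229 108   4   4  13] [230.4 109.4] ((230.5, 109.5), (3.0, 3.0), 90.0) [0.7765 0.0405 0.012 ]
[ 294  128   74  105 2963] [333.3 184.1] ((336.73797607421875, 178.11221313476562), (115.47273254394531, 63.78769302368164), 73.16252899169922) [ 0.5587 -0.2502  0.012 ]
[343 186   4   5  17] [344.4 187.9] ((344.5, 188.0), (4.0, 3.0), 90.0) [ 0.5481 -0.2813  0.012 ]
[246 209   6   6  23] [248.5 211.6] ((248.5, 211.5), (4.242640495300293, 4.242640495300293), 45.0) [ 0.4813 -0.0113  0.012 ]
[134 216  26   8 148] [147.5 219.1] ((1
[... 286 characters left out ...]
0) [0.4176 0.2244 0.012 ]
[262 236   3   6  16] [262.9 238.2] ((263.0, 238.5), (5.0, 2.0), 90.0) [ 0.4077 -0.0509  0.012 ]
[123 239   8  15  65] [126.7 246.7] ((126.93102264404297, 246.1724090576172), (4.456687927246094, 15.598407745361328), 21.801406860351562) [0.3851 0.323  0.012 ]
[222 248  41  29 163] [246.5 267.3] ((245.76510620117188, 267.0028381347656), (14.160533905029297, 48.258758544921875), 55.61965560913086) [ 0.3293 -0.0056  0.012 ]
[210 277  32   9 155] [224.5 282.4] ((225.5, 281.0), (8.0, 31.0), 90.0) [0.2891 0.054  0.012 ]
[ 182  280  169  104 6236] [279.3 327.7] ((265.9999694824219, 331.4999694824219), (167.99996948242188, 102.99998474121094), -0.0) [ 0.1703 -0.0935  0.012 ]
```

View pics/injcrop.png

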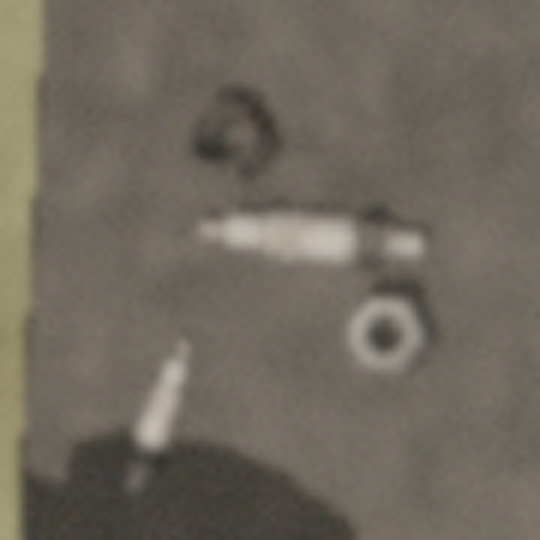

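View pics/feedcrop.png

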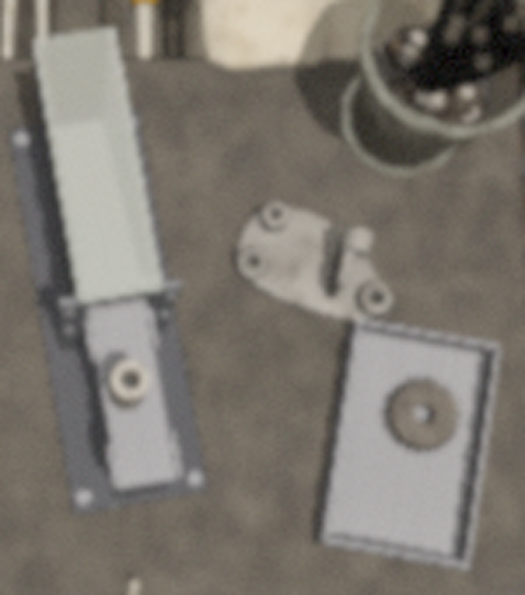

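```bash
python3 - <<'E'
from h import *
c=np.load("top0.npy",allow_pickle=True).item()
I=lambda p:np.array([100+p[0]/6-.42,180+p[1]/6-.42]); F=lambda p:np.array([225+p[0]/3.5-.36,70+p[1]/3.5-.36])
def P(n,uv,z): p=onz(c,uv,z); print(n,(p*1000).round(1)); return p
n=P("noz",I((198,230)),.012);t=P("tail",I((428,244)),.012);print(np.linalg.norm(n-t),(n+t)/2,np.degrees(np.arctan2(*(n-t)[[1,0]])))
bn=P("Bn",I((185,342)),.006);bt=P("Bt",I((132,492)),.006);print(np.linalg.norm(bn-bt))
P("hex",I((387,333)),.042);P("spring",I((236,132)),.045)
a=P("tr rear L",F((112,488)),.110);b=P("rear R",F((182,478)),.110);print(np.linalg.norm(a-b))
d=P("front L",F((62,303)),.171);e=P("front R",F((182,290)),.171);print(np.linalg.norm(d-e))
print("x axis dir from rear->front",np.degrees(np.arctan2(*((d+e)/2-(a+b)/2)[[1,0]])),np.linalg.norm(((d+e)/2-(a+b)/2)[:2]))
P("hoodback L",F((35,40)),.171);P("hoodback R",F((115,28)),.171)
P("pin top",F((130,379)),.170)
for q in [(352,322),(499,345),(468,566),(322,541)]: P("tray",F(q),.030)
P("gear",F((421,414)),.020)
P("base nearL",F((72,508)),.0);P("base nearR",F((205,488)),.0)
E
```

```text
noz [463.9 309.9  12. ]
tail [457.4 203.7  12. ]
0.10641906930786933 [0.4606309  0.25679268 0.012     ] 86.50591389660119
Bn [412.5 315.8   6. ]
Bt [344.5 337.2   6. ]
0.07137804226079529
hex [416.6 214.6  42. ]
spring [506.2 284.1  45. ]
tr rear L [481.2 -30.5 110. ]
rear R [488.4 -80.7 110. ]
0.05074100153329336
front L [602.4   5.1 171. ]
front R [611.5 -76.4 171. ]
0.08205992336785922
x axis dir from rear->front 9.278913380839029 0.12379161638272335
hoodback L [789.4  24.1 171. ]
hoodback R [798.4 -31.7 171. ]
pin top [550.4 -40.8 170. ]
tray [ 619.4 -225.    30. ]
tray [ 600.9 -341.6   30. ]
tray [ 426.3 -309.9   30. ]
tray [ 445.7 -196.7   30. ]
gear [ 546.9 -280.4   20. ]
base nearL [473.2  -2.3   0. ]
base nearR [ 489.3 -109.5    0. ]
```

A measures 106 mm long (104 mm expected). B is about 71 mm, so it is the wrong size and A is the one meant. First move: above the injector, for a wrist view.

Emit:
carry_out --steps '[{"slide":[30,-35,3],"angular":[0,0,-8]},{"slide":[30,-35,3],"angular":[0,0,-8]},{"slide":[30,-35,3],"angular":[0,0,-8]},{"slide":[30,-35,3],"angular":[0,0,-8]},{"slide":[30,-35,3],"angular":[0,0,-8]}]' --gripper 0

```text
time_s: 0.78
eef_pos: [0.3071, 0.4288, 0.2463]
tool_rot: [2.994, 0.951, -0.0]
force: [0.2, 0.1, -0.2]
grip_width: 1.001
```

Emit:
carry_out --steps '[{"slide":[30,-35,3],"angular":[0,0,-8]},{"slide":[30,-35,3],"angular":[0,0,-8]},{"slide":[30,-35,3],"angular":[0,0,-8]},{"slide":[30,-35,3],"angular":[0,0,-8]},{"slide":[30,-35,3],"angular":[0,0,-8]}]'

```text
time_s: 1.4
eef_pos: [0.457, 0.2539, 0.2614]
tool_rot: [-3.139, 0.13, 0.0]
force: [0.3, 0.3, 0.5]
grip_width: 0.999
```

```bash
cat > w.py <<'E'
import sys
from h import *
n=sys.argv[1]
s=observe();T=tool(s)
c=read_camera("wrist");np.save(n+".npy",{**c,"T":T},allow_pickle=True);save(n,cv2.resize(c["frame"],(768,576),interpolation=cv2.INTER_CUBIC))
print(s["time_s"],(s["eef_pos"]*1000).round(1),"jaw yaw",np.degrees(np.arctan2(T[1,0],T[0,0])).round(2),"z",T[:3,2].round(3),s["force"].round(1),s["grip_width"],s["joint_positions"].round(2))
E
python3 w.py w1
```

```text
1.4 [457.  253.9 261.4] jaw yaw -4.74 z [-0.  0. -1.] [0.3 0.3 0.5] 0.9987308674108886 [-0.99  0.25  0.47  1.81 -0.12  1.12 -0.55]
```

View pics/w1.png

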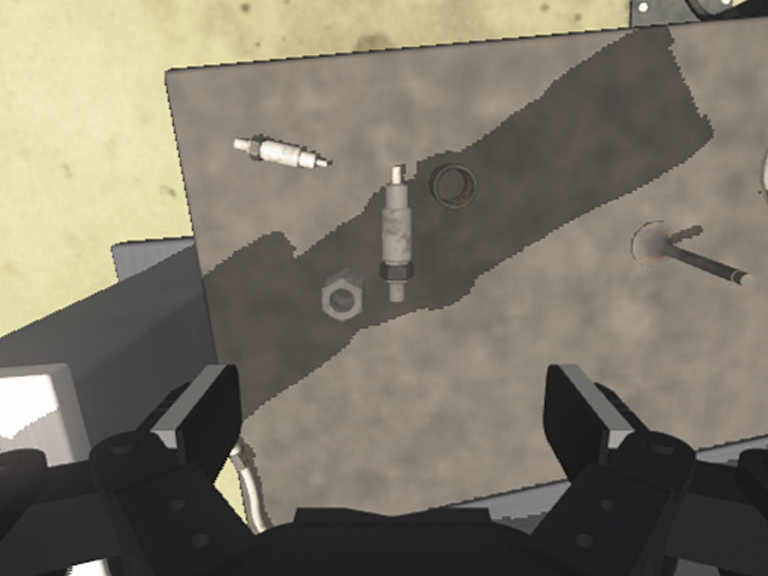

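The wrist view shows injector A: nozzle at (398,165), tail at (397,301), dark hexagon at (397,270). The spring is at (454,187), the hex sleeve at (343,299) and small injector B at (280,152).

```bash
cat > m.py <<'E'
from h import *
def L(n):
    c=np.load(n+".npy",allow_pickle=True).item(); return c
def P(c,n,uv,z,k=1.5):
    p=onz(c,(np.array(uv,float)+.5)/k-.5,z,c.get("T") if "hand_eye" in c else None); print(n,(p*1000).round(1)); return p
E
python3 - <<'E'
from m import *
c=L("w1")
n=P(c,"noz",(398,164.5),.012);t=P(c,"tail",(397,301),.012);d=n-t
print(np.linalg.norm(d),(n+t)/2,np.degrees(np.arctan2(d[1],d[0])))
P(c,"body L",(383,235),.012);P(c,"body R",(412,235),.012)
P(c,"spring",(454,186),.045);P(c,"hex",(343,299),.042)
P(c,"B0",(234,145),.008);P(c,"B1",(330,163),.008)
E
```

```text
noz [465.9 311.   12. ]
tail [456.6 204.4  12. ]
0.10697695637551197 [0.46122635 0.25770796 0.012     ] 84.99574030967204
body L [450.  258.8  12. ]
body R [472.5 256.9  12. ]
spring [503.3 293.9  45. ]
hex [417.  218.1  42. ]
B0 [344.  335.3   8. ]
B1 [414.5 316.3   8. ]
```

Emit:
carry_out --steps '[{"slide":[9,-38,8],"angular":[0,0,2]},{"slide":[9,-38,8],"angular":[0,0,2]},{"slide":[9,-38,8],"angular":[0,0,2]},{"slide":[9,-38,8],"angular":[0,0,2]},{"slide":[9,-38,8],"angular":[0,0,2]}]'

```text
time_s: 2.08
eef_pos: [0.5013, 0.0641, 0.3015]
tool_rot: [-3.138, -0.154, 0.0]
force: [1.2, 0.0, 0.3]
grip_width: 1.003
```

Emit:
carry_out --steps '[{"slide":[15,-28,6],"angular":[0,0,1]},{"slide":[15,-28,6],"angular":[0,0,1]},{"slide":[15,-28,6],"angular":[0,0,1]},{"slide":[0,0,0],"angular":[0,0,0]},{"slide":[0,0,0],"angular":[0,0,0]}]' --gripper 80

```text
time_s: 2.7
eef_pos: [0.546, -0.0181, 0.3189]
tool_rot: [-3.132, -0.234, 0.001]
force: [0.5, 1.2, 0.2]
grip_width: 0.685
```

```bash
python3 w.py w2
```

```text
2.7 [546.  -18.1 318.9] jaw yaw 8.53 z [-0.001  0.    -1.   ] [0.5 1.2 0.2] 0.6848959631557262 [-0.53  0.26  0.6   1.67 -0.15  1.27  0.25]
```

View pics/w2.png

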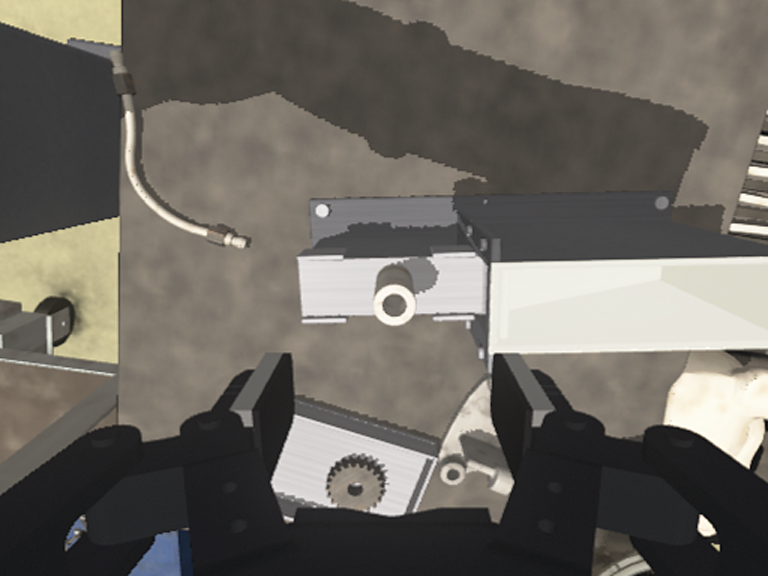

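Wrist view: pin top ring centred at (395,305), trough floor rear end from (300,262) to (303,318), hood cover front corners near (498,262) and (500,352). Tray at bottom, partly hidden.

```bash
python3 - <<'E'
from m import *
c=L("w2")
save("w2a",cv2.resize(c["frame"][120:250,190:345],(775,650)[0:2],interpolation=cv2.INTER_CUBIC)[:600])
f=c["frame"]
P(c,"pin",(395,305),.170);
g=f.min(2)
m=(g>150).astype(np.uint8);n,l,st,ce=cv2.connectedComponentsWithStats(m)
for i in range(1,n):
    if st[i][4]>40:print(st[i],ce[i].round(1))
E
```

```text
pin [550.7 -40.  170. ]
[   0    0   80   30 1909] [43.6 11.9]
[ 83  74  55  84 496] [100.1 122. ]
[499 111  13   7  76] [505.1 113.9]
[493 129  19   9 102] [502.  132.7]
[210 136   9   9  68] [214.  139.9]
[ 50 146  29  61 634] [ 69.2 164.5]
[486 149  26   8 131] [499.  152.1]
[   0  156   49   51 1138] [ 19.4 177.5]
[149 156  15   9  70] [155.9 160.6]
[ 198  168  127   49 4095] [259.5 190.9]
[  325   171   187    78 11450] [418.7 203.5]
[ 31 211   4  25  76] [ 32.4 222.6]
[288 210  28   9 105] [303.6 212.2]
[ 53 213  25  29 346] [ 68.9 230.7]
[201 212  30   4  90] [215.6 213.4]
[ 36 229  17   9  66] [ 44.  233.3]
[  0 239  76  12 104] [ 38.2 244.4]
[ 442  247   70   65 3062] [480.9 272.9]
[293 254  38  53 767] [312.7 279.9]
[ 181  277  111   67 3489] [230.  309.7]
[294 309  16  14 125] [301.1 315.5]
[311 308  20  11  99] [319.9 312.3]
[327 315  15  15 141] [334.8 322.4]
[465 343  12  14 102] [469.9 351. ]
[413 371  13   7  42] [418.6 373.6]
[412 376  21   8  65] [422.5 379.5]
```

View pics/w2a.png

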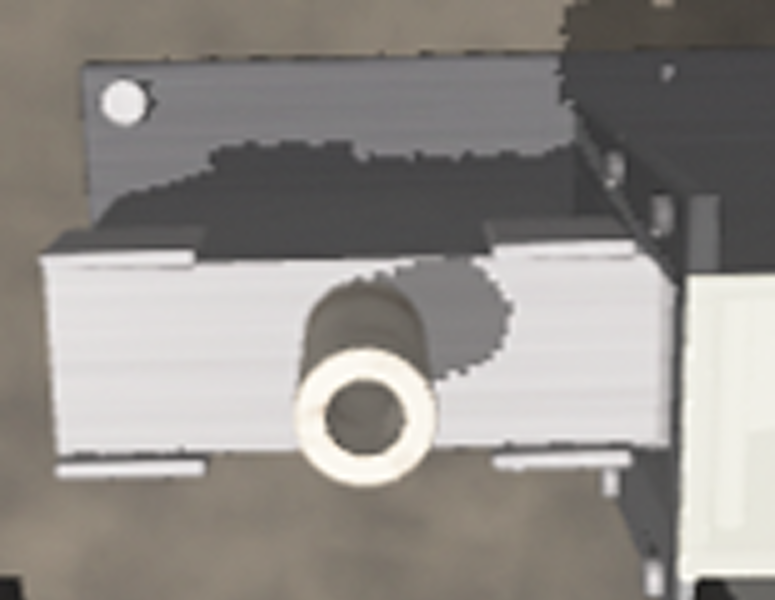

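```bash
python3 - <<'E'
from m import *
c=L("w2")
C=lambda p,z:onz(c,((p[0]+.5)/5-.5+190,(p[1]+.5)/5-.5+120),z,c["T"])
def S(n,p,z): q=C(p,z);print(n,(q*1000).round(1));return q
r1=S("near lip rear",(57,468),.116);r2=S("near lip front end",(632,459),.116)
f1=S("far lip rear",(43,259),.116);f2=S("far lip front",(634,246),.116)
for a,b in((r1,r2),(f1,f2)):print(np.degrees(np.arctan2(*(b-a)[[1,0]])),np.linalg.norm(b-a))
print("width",np.linalg.norm((f1-r1)[:2]))
q1=S("hood FL",(690,273),.171);q2=S("hood FR",(680,577),.171);print(np.linalg.norm(q1-q2),np.degrees(np.arctan2(*(q1-q2)[[1,0]]))-90)
b=S("base corner",(82,64),.004)
S("lipgap near a",(205,467),.116);S("lipgap near b",(495,460),.116)
# long hood edges, in 1.5 picture
a=P(c,"h1",(498,352),.171);b=P(c,"h2",(760,349),.171);print(np.degrees(np.arctan2(*(b-a)[[1,0]])))
E
python3 - <<'E'
import sys;sys.path.insert(0,'.')
import os;os.chdir('.')
from m import *
c=L("w2");save("w2b",cv2.resize(c["frame"][150:250,310:512],(800,396),interpolation=cv2.INTER_CUBIC))
E
```

```text
near lip rear [488.7 -77.1 116. ]
near lip front end [610.9 -56.7 116. ]
far lip rear [481.1 -31.8 116. ]
far lip front [602.5 -10.8 116. ]
9.486806618764126 0.12390465626812579
9.815420882734223 0.12319307846556142
width 0.04587930314606121
hood FL [602.6  -5.  171. ]
hood FR [612.1 -61.4 171. ]
0.057206280880815565 9.583978670538087
base corner [468.2  -2.6   4. ]
lipgap near a [520.3 -72.1 116. ]
lipgap near b [581.8 -61.3 116. ]
h1 [617.7 -60.1 171. ]
h2 [776.1 -34.3 171. ]
9.252480014091683
```

View pics/w2b.png

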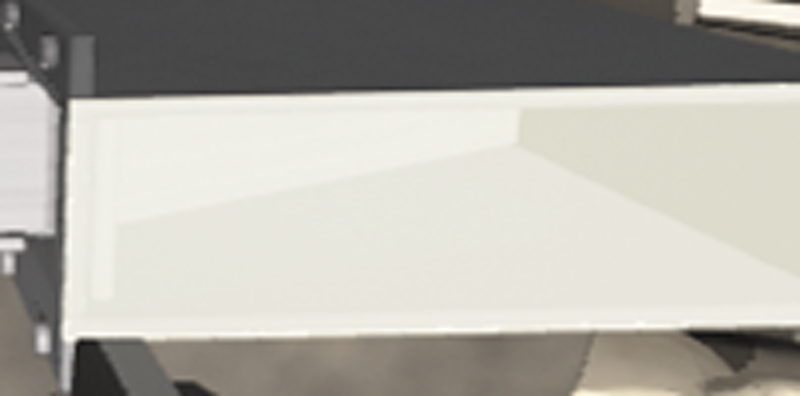

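Infeed origin is (608, -33.5), yaw 9.6°. The checks agree: lip length 124 mm, lip spacing 46 mm, hood width 57 mm. The pin is at (550.7, -40), and the top view agrees within 1 mm. Descend and grip it high up.

Emit:
carry_out --steps '[{"slide":[5,-22,-30],"angular":[0,0,1]},{"slide":[0,0,-50]},{"slide":[0,0,-50]},{"slide":[0,0,-40]},{"slide":[0,0,-13]}]' --gripper 80

```text
invalid input at $.steps[1]: expected keys slide, angular
```

Emit:
carry_out --steps '[{"slide":[0,0,0]},{"slide":[0,0,0]},{"slide":[0,0,0]},{"slide":[0,0,0]},{"slide":[0,0,0]}]' --gripper 255 --newtons 30

```text
invalid input at $.steps[0]: expected keys slide, angular
```

```bash
python3 w.py w3
```

```text
2.75 [545.9 -17.7 318.9] jaw yaw 8.58 z [-0.001  0.001 -1.   ] [ 0.4 -0.2  0.8] 0.686407870540728 [-0.53  0.26  0.6   1.67 -0.15  1.27  0.25]
```

View pics/w3.png

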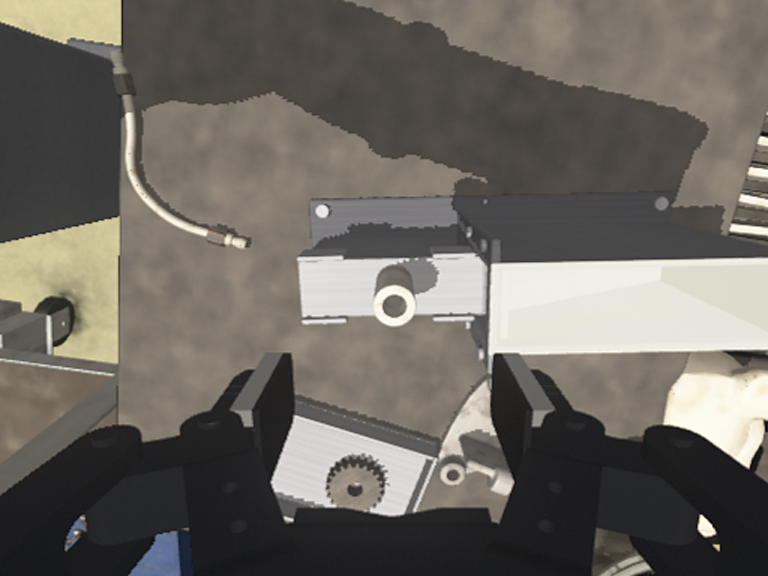

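Both keys are needed in every row, so nothing moved. Sending it again.

Emit:
carry_out --steps '[{"slide":[5,-22,-30],"angular":[0,0,1]},{"slide":[0,0,-50],"angular":[0,0,0]},{"slide":[0,0,-50],"angular":[0,0,0]},{"slide":[0,0,-40],"angular":[0,0,0]},{"slide":[0,0,-13],"angular":[0,0,0]}]' --gripper 80

```text
time_s: 3.42
eef_pos: [0.5497, -0.0397, 0.1342]
tool_rot: [-3.13, -0.262, 0.006]
force: [-0.4, 0.1, -0.5]
grip_width: 0.689
```

Emit:
carry_out --steps '[{"slide":[0,0,0],"angular":[0,0,0]},{"slide":[0,0,0],"angular":[0,0,0]},{"slide":[0,0,0],"angular":[0,0,0]},{"slide":[0,0,0],"angular":[0,0,0]},{"slide":[0,0,0],"angular":[0,0,0]}]' --gripper 255 --newtons 30

```text
time_s: 4.05
eef_pos: [0.5525, -0.0408, 0.1379]
tool_rot: [-3.13, -0.26, -0.005]
force: [-1.1, 0.3, 6.9]
grip_width: 0.292
```

```bash
python3 w.py w4
```

```text
4.05 [552.5 -40.8 137.9] jaw yaw 9.51 z [ 0.003  0.001 -1.   ] [-1.1  0.3  6.9] 0.2916712537122587 [-0.41  0.45  0.54  1.9  -0.3   0.87  0.44]
```

View pics/w4.png

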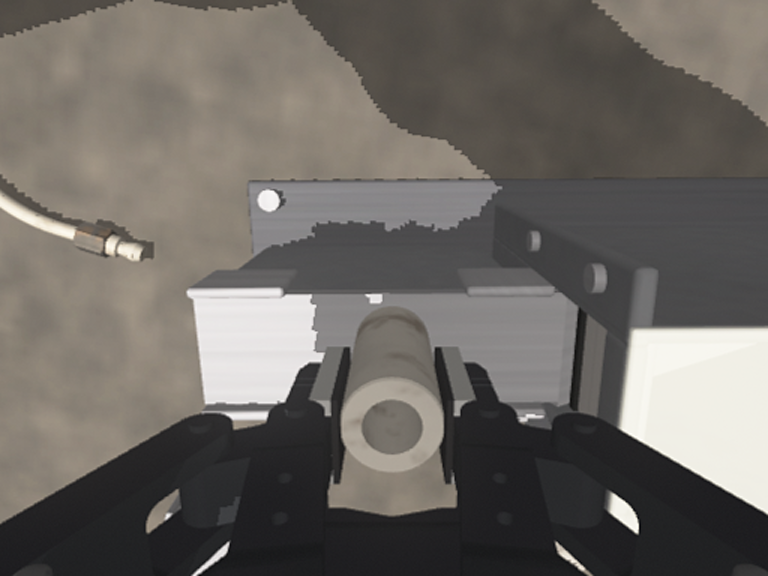

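The pin is gripped: opening 0.29 ≈ 25 mm, ring between the pads at (392,425), pin upright. Lift and carry to the tray.

Emit:
carry_out --steps '[{"slide":[0,0,30],"angular":[0,0,0]},{"slide":[0,0,45],"angular":[0,0,0]},{"slide":[-14,-40,15],"angular":[0,0,-4]},{"slide":[-15,-45,0],"angular":[0,0,-4]},{"slide":[-15,-45,0],"angular":[0,0,-4]}]'

```text
time_s: 4.72
eef_pos: [0.5071, -0.172, 0.2273]
tool_rot: [-3.141, 0.071, -0.003]
force: [1.1, 0.1, -0.8]
grip_width: 0.295
```

Emit:
carry_out --steps '[{"slide":[-15,-45,0],"angular":[0,0,-4]},{"slide":[-15,-45,-20],"angular":[0,0,-4]},{"slide":[0,0,-40],"angular":[0,0,0]},{"slide":[0,0,-30],"angular":[0,0,0]},{"slide":[0,0,0],"angular":[0,0,0]}]'

```text
time_s: 5.35
eef_pos: [0.4761, -0.2602, 0.1351]
tool_rot: [-3.127, 0.288, 0.005]
force: [0.4, -0.6, -0.4]
grip_width: 0.297
```

```bash
python3 w.py w5; python3 -c "
from h import *
c=read_camera('side');save('s1',cv2.resize(c['frame'],(768,576)))"
```

```text
5.35 [ 476.1 -260.2  135.1] jaw yaw -10.51 z [-0.003  0.001 -1.   ] [ 0.4 -0.6 -0.4] 0.2966855673315018 [-0.08  0.46  0.67  1.93 -0.37  0.88  0.59]
```

View pics/w5.png

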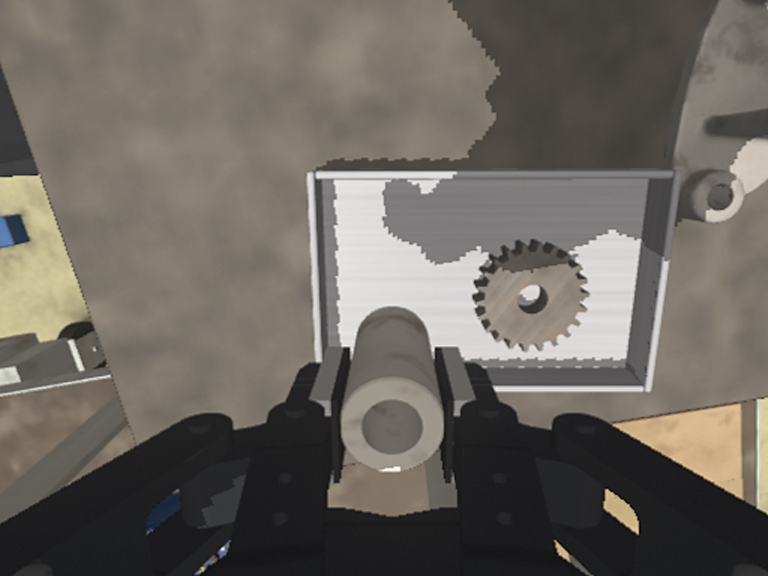

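View pics/s1.png

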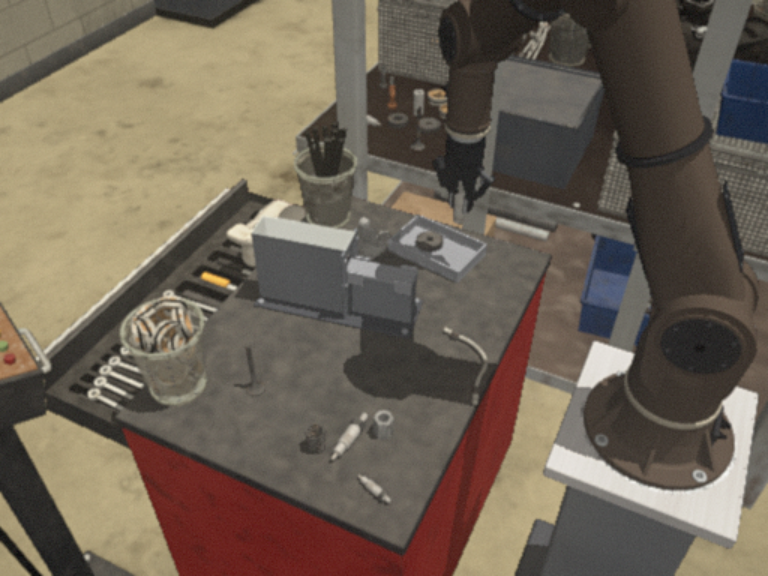

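Pin is held above the tray. The tray rim corners are at (310,173), (677,173) and (650,388), gear at (532,296).

```bash
python3 - <<'E'
from m import *
c=L("w5")
P(c,"a",(310,173),.03);P(c,"b",(677,173),.03);P(c,"c",(650,389),.03);P(c,"gear",(532,295),.02)
P(c,"pin top",(392,426),.135-.0279+.06)
E
```

```text
a [ 447.2 -197.3   30. ]
b [ 619.3 -229.3   30. ]
c [ 600.7 -340.2   30. ]
gear [ 546.9 -280.1   20. ]
pin top [ 476.2 -259.1  167.1]
```

Emit:
carry_out --steps '[{"slide":[3,0,-35],"angular":[0,0,0]},{"slide":[0,0,-30],"angular":[0,0,0]},{"slide":[0,0,-20],"angular":[0,0,0]},{"slide":[0,0,-10],"angular":[0,0,0]},{"slide":[0,0,0],"angular":[0,0,0]}]'

```text
time_s: 6.08
eef_pos: [0.481, -0.261, 0.042]
tool_rot: [3.128, -0.287, 0.002]
force: [1.0, 0.3, -1.0]
grip_width: 0.293
```

Emit:
carry_out --steps '[{"slide":[0,0,-2],"angular":[0,0,0]},{"slide":[0,0,-2],"angular":[0,0,0]},{"slide":[0,0,-1],"angular":[0,0,0]},{"slide":[0,0,0],"angular":[0,0,0]},{"slide":[0,0,0],"angular":[0,0,0]}]'

```text
time_s: 6.7
eef_pos: [0.4804, -0.2609, 0.0364]
tool_rot: [3.128, -0.287, 0.0]
force: [-0.1, 1.0, -1.1]
grip_width: 0.292
```

Emit:
carry_out --steps '[{"slide":[0,0,-1],"angular":[0,0,0]},{"slide":[0,0,-1],"angular":[0,0,0]},{"slide":[0,0,-1],"angular":[0,0,0]},{"slide":[0,0,-0.5],"angular":[0,0,0]},{"slide":[0,0,0],"angular":[0,0,0]}]'

```text
time_s: 7.32
eef_pos: [0.4803, -0.2609, 0.0328]
tool_rot: [3.128, -0.287, -0.0]
force: [0.2, -0.1, -1.5]
grip_width: 0.296
```

Emit:
carry_out --steps '[{"slide":[0,0,-1],"angular":[0,0,0]},{"slide":[0,0,0],"angular":[0,0,0]},{"slide":[0,0,-1],"angular":[0,0,0]},{"slide":[0,0,0],"angular":[0,0,0]},{"slide":[0,0,0],"angular":[0,0,0]}]'

```text
time_s: 7.95
eef_pos: [0.4805, -0.261, 0.0318]
tool_rot: [-3.128, 0.287, -0.001]
force: [-3.5, 2.6, 15.8]
grip_width: 0.292
```

Contact on the tray floor. Open partway to release, then rise.

Emit:
carry_out --steps '[{"slide":[0,0,1],"angular":[0,0,0]},{"slide":[0,0,0],"angular":[0,0,0]},{"slide":[0,0,0],"angular":[0,0,0]},{"slide":[0,0,0],"angular":[0,0,0]},{"slide":[0,0,0],"angular":[0,0,0]}]' --gripper 138

```text
time_s: 8.57
eef_pos: [0.4803, -0.2609, 0.0317]
tool_rot: [3.128, -0.287, -0.0]
force: [-0.1, -0.3, -0.1]
grip_width: 0.459
```

Emit:
carry_out --steps '[{"slide":[0,0,10],"angular":[0,0,0]},{"slide":[0,0,30],"angular":[0,0,0]},{"slide":[0,0,50],"angular":[0,0,0]},{"slide":[0,0,50],"angular":[0,0,0]},{"slide":[0,0,40],"angular":[0,0,0]}]'

```text
time_s: 9.2
eef_pos: [0.4804, -0.2612, 0.2145]
tool_rot: [3.128, -0.288, 0.003]
force: [0.5, -0.6, 0.2]
grip_width: 0.458
```

```bash
python3 w.py w6
```

```text
9.2 [ 480.4 -261.2  214.5] jaw yaw -10.52 z [ 0.002 -0.001 -1.   ] [ 0.5 -0.6  0.2] 0.4580474638285329 [-0.14  0.37  0.74  1.83 -0.29  1.04  0.52]
```

View pics/w6.png

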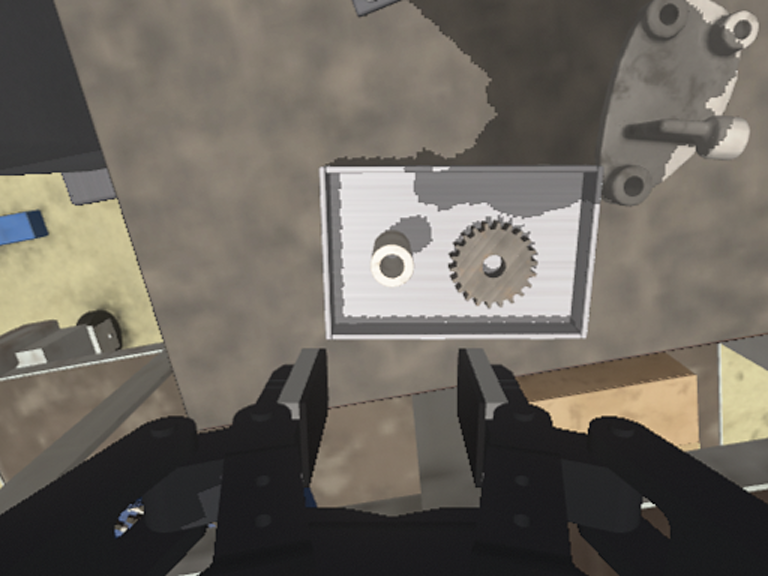

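The pin stands upright in the tray at (392,265), well clear of the gear (493,262). Now to the injector.

Emit:
carry_out --steps '[{"slide":[-2,51,0],"angular":[0,0,1]},{"slide":[-2,52,0],"angular":[0,0,1]},{"slide":[-2,52,0],"angular":[0,0,1]},{"slide":[-2,52,0],"angular":[0,0,1]},{"slide":[-2,52,0],"angular":[0,0,1]}]'

```text
time_s: 9.88
eef_pos: [0.4701, -0.0004, 0.2124]
tool_rot: [-3.138, 0.15, -0.001]
force: [0.9, -0.5, 0.5]
grip_width: 0.461
```

Emit:
carry_out --steps '[{"slide":[-2,52,0],"angular":[0,0,0.6]},{"slide":[-2,52,0],"angular":[0,0,0]},{"slide":[-2,52,0],"angular":[0,0,0]},{"slide":[-2,52,-5],"angular":[0,0,0]},{"slide":[-1,47,-5],"angular":[0,0,0]}]'

```text
time_s: 10.5
eef_pos: [0.4611, 0.255, 0.2022]
tool_rot: [-3.138, 0.133, -0.001]
force: [0.2, 0.4, -0.8]
grip_width: 0.462
```

Emit:
carry_out --steps '[{"slide":[0,0,-30],"angular":[0,0,0]},{"slide":[0,0,-30],"angular":[0,0,0]},{"slide":[0,0,-20],"angular":[0,0,0]},{"slide":[0,0,0],"angular":[0,0,0]},{"slide":[0,0,0],"angular":[0,0,0]}]'

```text
time_s: 11.12
eef_pos: [0.4619, 0.2532, 0.1228]
tool_rot: [-3.138, 0.134, -0.001]
force: [-0.1, 0.5, -0.8]
grip_width: 0.462
```

```bash
python3 w.py w7
```

```text
11.125 [461.9 253.2 122.8] jaw yaw -4.91 z [ 0.001  0.001 -1.   ] [-0.1  0.5 -0.8] 0.46188440815442117 [-0.98  0.43  0.5   1.97 -0.28  0.81 -0.4 ]
```

View pics/w7.png

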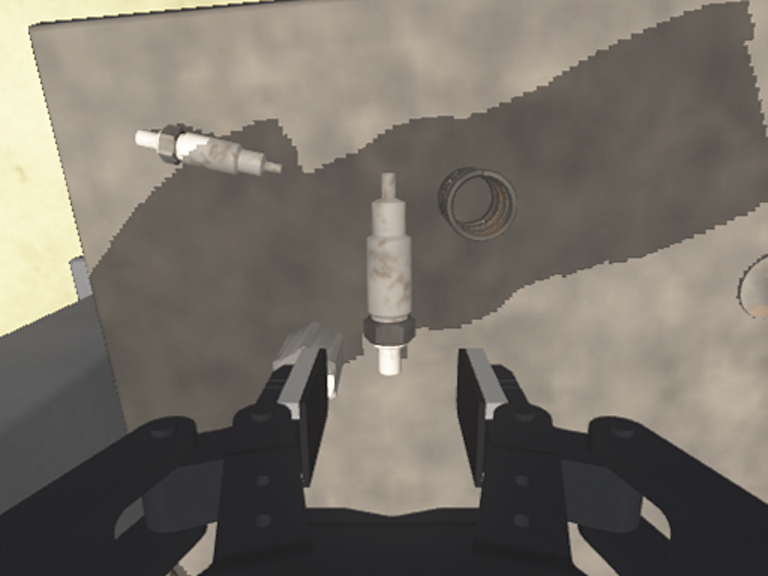

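Close wrist view: injector nozzle at (388,173), tail at (390,375), body edges at x 367 to 411 on row 280, spring at (480,205).

```bash
python3 - <<'E'
from m import *
c=L("w7")
n=P(c,"noz",(388,172.5),.012);t=P(c,"tail",(390,375),.012);d=n-t
print(np.linalg.norm(d),(n+t)/2,np.degrees(np.arctan2(d[1],d[0])))
u=d/np.linalg.norm(d);print("grip", ((n+t)/2-.005*u)*1000)
for q in((367,275),(411,275),(368,315),(411,315)):
  p=P(c,"b",q,.012);print("   along",((p-(n+t)/2)@u*1000).round(1),"across",((p-(n+t)/2)[0]*u[1]-(p-(n+t)/2)[1]*u[0])*1000)
p=P(c,"spring",(480,205),.045);r=p-(n+t)/2;print(r@u,r[0]*u[1]-r[1]*u[0])
p=P(c,"body front",(389,236),.022);print((p-(n+t)/2)@u)
E
```

```text
noz [464.6 309.8  12. ]
tail [456.3 202.9  12. ]
0.10719266511655652 [0.46043802 0.25635406 0.012     ] 85.54871473742456
grip [460.04996532 251.36913866  12.        ]
b [449.3 259.5  12. ]
   along 2.3 across -11.325743251111925
b [471.9 257.6  12. ]
   along 2.1 across 11.313443554764962
b [447.7 238.   12. ]
   along -19.3 across -11.250155600821378
b [470.2 236.   12. ]
   along -19.5 across 11.347880226006582
spring [503.3 293.8  45. ]
0.040702160092771264 0.039824509481646744
body front [462.6 280.2  22. ]
0.02394678559956606
```

Emit:
carry_out --steps '[{"slide":[-1.5,1,-35],"angular":[0,0,0]},{"slide":[0,0,-35],"angular":[0,0,0]},{"slide":[0,0,-25],"angular":[0,0,0]},{"slide":[0,0,-15],"angular":[0,0,0]},{"slide":[0,0,-7],"angular":[0,0,0]}]'

```text
time_s: 11.8
eef_pos: [0.4602, 0.2543, 0.0049]
tool_rot: [-3.138, 0.134, -0.001]
force: [0.6, -0.4, 0.2]
grip_width: 0.461
```

Emit:
carry_out --steps '[{"slide":[0,0,0],"angular":[0,0,0]},{"slide":[0,0,0],"angular":[0,0,0]},{"slide":[0,0,0],"angular":[0,0,0]},{"slide":[0,0,0],"angular":[0,0,0]},{"slide":[0,0,0],"angular":[0,0,0]}]'

```text
time_s: 12.42
eef_pos: [0.4599, 0.2542, 0.005]
tool_rot: [-3.139, 0.134, -0.0]
force: [-1.4, -0.1, 0.0]
grip_width: 0.459
```

```bash
python3 w.py w8
```

```text
12.425 [459.9 254.2   5. ] jaw yaw -4.89 z [ 0.  0. -1.] [-1.4 -0.1  0. ] 0.45859126245070697 [-0.88  0.61  0.38  2.05 -0.41  0.56 -0.29]
```

View pics/w8.png

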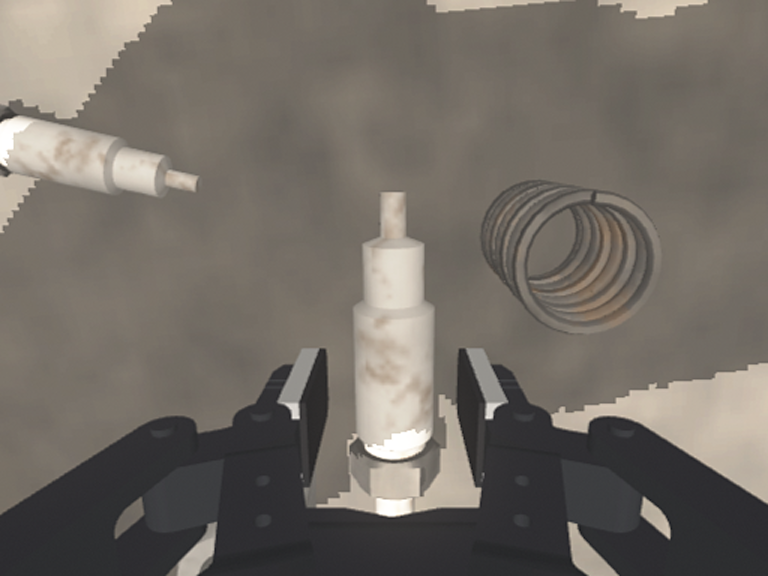

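Injector centred between the pads; spring and sleeve clear. Lower 2 mm and close.

Emit:
carry_out --steps '[{"slide":[0.5,0,-2],"angular":[0,0,0]},{"slide":[0,0,0],"angular":[0,0,0]},{"slide":[0,0,0],"angular":[0,0,0]},{"slide":[0,0,0],"angular":[0,0,0]},{"slide":[0,0,0],"angular":[0,0,0]}]' --gripper 255 --newtons 40

```text
time_s: 13.1
eef_pos: [0.4605, 0.2542, 0.003]
tool_rot: [-3.138, 0.134, -0.0]
force: [-0.6, -0.8, 5.7]
grip_width: 0.251
```

Emit:
carry_out --steps '[{"slide":[0,0,5],"angular":[0,0,0]},{"slide":[0,0,15],"angular":[0,0,0]},{"slide":[0,0,40],"angular":[0,0,0]},{"slide":[0,0,40],"angular":[0,0,0]},{"slide":[0,0,0],"angular":[0,0,0]}]'

```text
time_s: 13.72
eef_pos: [0.4622, 0.2551, 0.1062]
tool_rot: [-3.135, 0.134, -0.007]
force: [-0.1, -0.4, -3.0]
grip_width: 0.248
```

```bash
python3 w.py w9
```

```text
13.725 [462.2 255.1 106.2] jaw yaw -4.9 z [ 0.005  0.004 -1.   ] [-0.1 -0.4 -3. ] 0.24765134916995823 [-0.97  0.45  0.5   1.99 -0.3   0.77 -0.38]
```

View pics/w9.png

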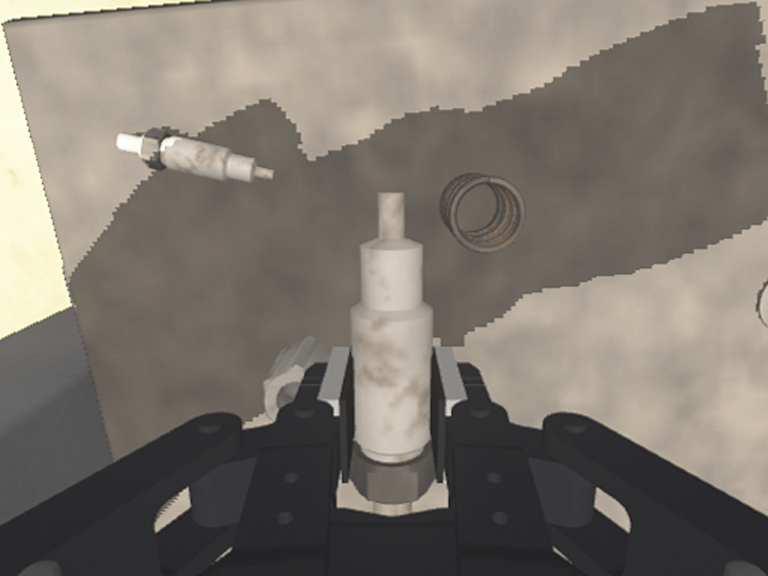

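Injector lifted straight (nozzle at (392,195)), neighbours untouched. Raise, swing to the infeed.

Emit:
carry_out --steps '[{"slide":[0,0,50],"angular":[0,0,0]},{"slide":[0,0,45],"angular":[0,0,0]},{"slide":[11,-37,5],"angular":[0,0,-9.4]},{"slide":[11,-37,0],"angular":[0,0,-9.4]},{"slide":[11,-37,0],"angular":[0,0,-9.4]}]'

```text
time_s: 14.4
eef_pos: [0.4928, 0.1419, 0.2021]
tool_rot: [3.008, -0.902, -0.002]
force: [0.7, 0.5, -2.7]
grip_width: 0.25
```

Emit:
carry_out --steps '[{"slide":[11,-37,0],"angular":[0,0,-9.4]},{"slide":[11,-37,0],"angular":[0,0,-9.4]},{"slide":[11,-37,0],"angular":[0,0,-9.4]},{"slide":[11,-37,0],"angular":[0,0,-9.4]},{"slide":[11,-37,0],"angular":[0,0,-9.4]}]'

```text
time_s: 15.02
eef_pos: [0.5478, -0.0428, 0.2018]
tool_rot: [2.399, -2.027, -0.002]
force: [1.2, 0.1, -2.0]
grip_width: 0.249
```

Emit:
carry_out --steps '[{"slide":[0,0,0],"angular":[0,0,0]},{"slide":[0,0,0],"angular":[0,0,0]},{"slide":[0,0,0],"angular":[0,0,0]},{"slide":[0,0,0],"angular":[0,0,0]},{"slide":[0,0,0],"angular":[0,0,0]}]'

```text
time_s: 15.65
eef_pos: [0.5483, -0.0413, 0.2028]
tool_rot: [-2.406, 2.02, 0.0]
force: [0.0, 0.2, -1.8]
grip_width: 0.252
```

```bash
python3 w.py w10
```

```text
15.65 [548.3 -41.3 202.8] jaw yaw -80.03 z [ 0.  0. -1.] [ 0.   0.2 -1.8] 0.25246022966343423 [-0.68  0.45  0.93  1.85 -0.41  1.05 -0.98]
```

View pics/w10.png

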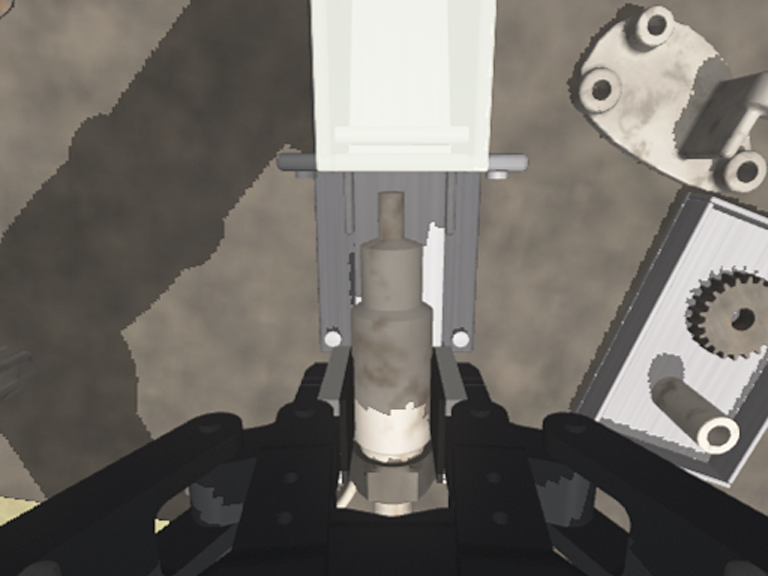

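Injector over the trough: nozzle at (392,193), hood cover front corners (315,171) and (491,171), front plate ends (278,162) and (527,162).

```bash
python3 - <<'E'
from m import *
c=L("w10")
a=P(c,"FL",(315,171),.171);b=P(c,"FR",(491,171),.171);print(np.linalg.norm(a-b),(a+b)/2,np.degrees(np.arctan2(*(a-b)[[1,0]]))-90)
a=P(c,"pL",(278,161),.171);b=P(c,"pR",(527,161),.171);print(np.linalg.norm(a-b),(a+b)/2,np.degrees(np.arctan2(*(a-b)[[1,0]]))-90)
a=P(c,"hL",(311,5),.171);b=P(c,"hR",(496,5),.171);print((a+b)/2)
a=P(c,"lipL",(350,200),.116);b=P(c,"lipR",(451,200),.116);print(np.linalg.norm(a-b),(a+b)/2)
n=P(c,"noz",(392,192),.2118);t=P(c,"tail",(393,505),.2118)
ex=np.array([np.cos(np.radians(9.6)),np.sin(np.radians(9.6))]);ey=np.array([-ex[1],ex[0]])
O=np.array([.608,-.0335])
for q in(n,t,c["T"][:3,3]): print(((q[:2]-O)@ex*1000).round(1),((q[:2]-O)@ey*1000).round(1))
E
```

```text
FL [602.4  -5.5 171. ]
FR [612.6 -63.7 171. ]
0.059109644616210044 [ 0.60752743 -0.03457182  0.171     ] 9.963664359486984
pL [603.5   7.2 171. ]
pR [617.9 -74.8 171. ]
0.08321201973184172 [ 0.61070147 -0.03382422  0.171     ] 9.963300873189738
hL [651.9   2.5 171. ]
hR [661.9 -54.  171. ]
[ 0.65690945 -0.02576677  0.171     ]
lipL [589.4 -14.9 116. ]
lipR [597.3 -59.5 116. ]
0.04527741495897526 [ 0.59335356 -0.03716782  0.116     ]
noz [602.9 -31.6 211.8]
tail [509.3 -48.4 211.8]
-4.7 2.7
-99.8 1.8
-60.2 2.3
```

Emit:
carry_out --steps '[{"slide":[0.5,-2.8,-30],"angular":[0,0,-0.4]},{"slide":[0,0,-30],"angular":[0,0,0]},{"slide":[0,0,-15],"angular":[0,0,0]},{"slide":[0,0,-8],"angular":[0,0,0]},{"slide":[0,0,0],"angular":[0,0,0]}]'

```text
time_s: 16.32
eef_pos: [0.549, -0.0447, 0.12]
tool_rot: [2.398, -2.03, 0.0]
force: [0.3, -0.5, -1.7]
grip_width: 0.249
```

Emit:
carry_out --steps '[{"slide":[0,0,-1.5],"angular":[0,0,0]},{"slide":[0,0,-1.5],"angular":[0,0,0]},{"slide":[0,0,-1],"angular":[0,0,0]},{"slide":[0,0,0],"angular":[0,0,0]},{"slide":[0,0,0],"angular":[0,0,0]}]'

```text
time_s: 16.95
eef_pos: [0.5489, -0.0447, 0.1159]
tool_rot: [2.398, -2.03, 0.0]
force: [-0.4, 0.1, -2.7]
grip_width: 0.254
```

```bash
python3 w.py w11
```

```text
16.95 [548.9 -44.7 115.9] jaw yaw -80.49 z [ 0. -0. -1.] [-0.4  0.1 -2.7] 0.25365637403050195 [-0.59  0.56  0.84  1.94 -0.53  0.89 -0.89]
```

View pics/w11.png

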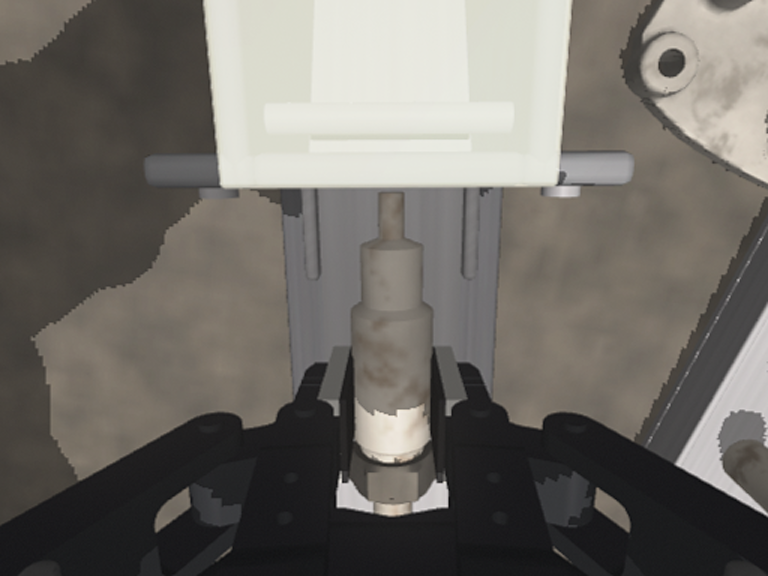

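Centred: lips at x = 313 and 470, nozzle at 391, just short of the front face. Lower to contact.

Emit:
carry_out --steps '[{"slide":[0,0,-1],"angular":[0,0,0]},{"slide":[0,0,-1],"angular":[0,0,0]},{"slide":[0,0,-1],"angular":[0,0,0]},{"slide":[0,0,0],"angular":[0,0,0]},{"slide":[0,0,0],"angular":[0,0,0]}]'

```text
time_s: 17.62
eef_pos: [0.5491, -0.0448, 0.1131]
tool_rot: [-2.398, 2.029, -0.001]
force: [-0.5, -0.3, 4.7]
grip_width: 0.252
```

Contact (force step +7 N). Release.

Emit:
carry_out --steps '[{"slide":[0,0,0.5],"angular":[0,0,0]},{"slide":[0,0,0],"angular":[0,0,0]},{"slide":[0,0,0],"angular":[0,0,0]},{"slide":[0,0,0],"angular":[0,0,0]},{"slide":[0,0,0],"angular":[0,0,0]}]' --gripper 138

```text
time_s: 18.25
eef_pos: [0.5489, -0.0447, 0.1133]
tool_rot: [2.398, -2.03, 0.0]
force: [-0.2, 0.9, -1.0]
grip_width: 0.461
```

Emit:
carry_out --steps '[{"slide":[0,0,10],"angular":[0,0,0]},{"slide":[0,0,30],"angular":[0,0,0]},{"slide":[0,0,40],"angular":[0,0,0]},{"slide":[0,0,0],"angular":[0,0,0]},{"slide":[0,0,0],"angular":[0,0,0]}]'

```text
time_s: 18.88
eef_pos: [0.5487, -0.0444, 0.1934]
tool_rot: [-2.398, 2.029, 0.0]
force: [0.2, -0.3, -0.1]
grip_width: 0.461
```

```bash
python3 w.py w12
```

```text
18.875 [548.7 -44.4 193.4] jaw yaw -80.47 z [ 0.  0. -1.] [ 0.2 -0.3 -0.1] 0.46092911978589046 [-0.67  0.46  0.92  1.86 -0.43  1.04 -0.97]
```

View pics/w12.png

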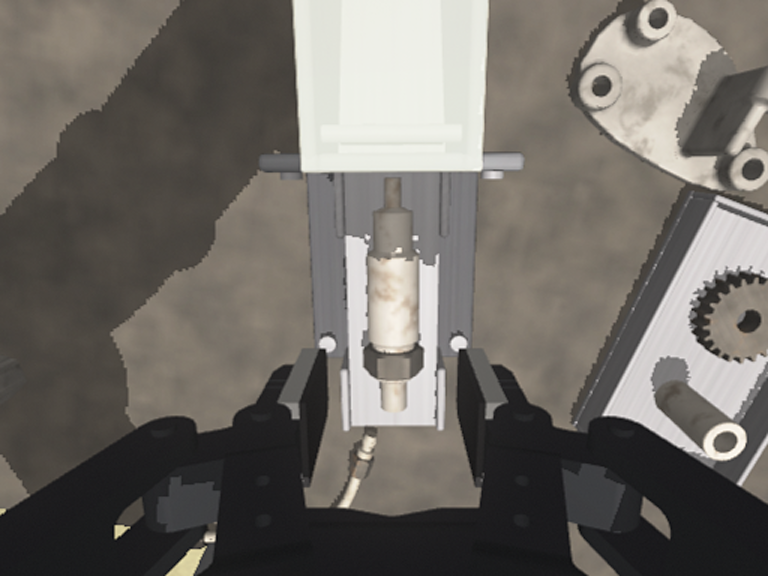

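The injector lies free and centred in the trough: nozzle at (392,178) before the hood face, tail at (394,411), rear edge at row 425.

```bash
python3 - <<'E'
from m import *
c=L("w12")
ex=np.array([np.cos(np.radians(9.7)),np.sin(np.radians(9.7))]);ey=np.array([-ex[1],ex[0]])
O=np.array([.608,-.0340])
for nm,uv,z in(("noz",(392,177),.122),("tail",(394,410.5),.122),("rearL",(351,426),.11),("rearR",(436,426),.11)):
    q=P(c,nm,uv,z); print(((q[:2]-O)@ex*1000).round(1),((q[:2]-O)@ey*1000).round(1))
def W(x,y): print("world",x,y,((O+x/1000*ex+y/1000*ey)*1000).round(1))
for x in(-145,-130,-12.5): W(x,0)
E
```

```text
noz [603.8 -35.1 122. ]
-4.4 -0.4
tail [498.6 -53.7 122. ]
-111.1 -1.0
rearL [480.3 -35.1 110. ]
-126.1 20.5
rearR [487.3 -76.9 110. ]
-126.2 -21.9
world -145 0 [465.1 -58.4]
world -130 0 [479.9 -55.9]
world -12.5 0 [595.7 -36.1]
```

Emit:
carry_out --steps '[{"slide":[-28,-5,0],"angular":[0,0,0]},{"slide":[-30,-5,0],"angular":[0,0,0]},{"slide":[-28,-5,0],"angular":[0,0,0]},{"slide":[0,0,-20],"angular":[0,0,0]},{"slide":[0,0,-10],"angular":[0,0,0]}]' --gripper 255

```text
time_s: 19.55
eef_pos: [0.4619, -0.0594, 0.1621]
tool_rot: [2.397, -2.029, -0.002]
force: [0.5, -0.5, -0.1]
grip_width: 0.001
```

Emit:
carry_out --steps '[{"slide":[0,0,-20],"angular":[0,0,0]},{"slide":[0,0,-20],"angular":[0,0,0]},{"slide":[0,0,-9],"angular":[0,0,0]},{"slide":[0,0,0],"angular":[0,0,0]},{"slide":[0,0,0],"angular":[0,0,0]}]'

```text
time_s: 20.18
eef_pos: [0.4633, -0.0598, 0.1148]
tool_rot: [-2.398, 2.03, -0.001]
force: [-0.3, -0.5, 1.1]
grip_width: -0.001
```

```bash
python3 w.py w13; python3 -c "
from h import *
c=read_camera('side');save('s2',cv2.resize(c['frame'][100:260,140:340],(750,600),interpolation=cv2.INTER_CUBIC))"
```

```text
20.175 [463.3 -59.8 114.8] jaw yaw -80.5 z [ 0.001 -0.    -1.   ] [-0.3 -0.5  1.1] -0.0009155222140165528 [-0.65  0.43  0.88  2.13 -0.48  0.78 -0.86]
```

View pics/w13.png

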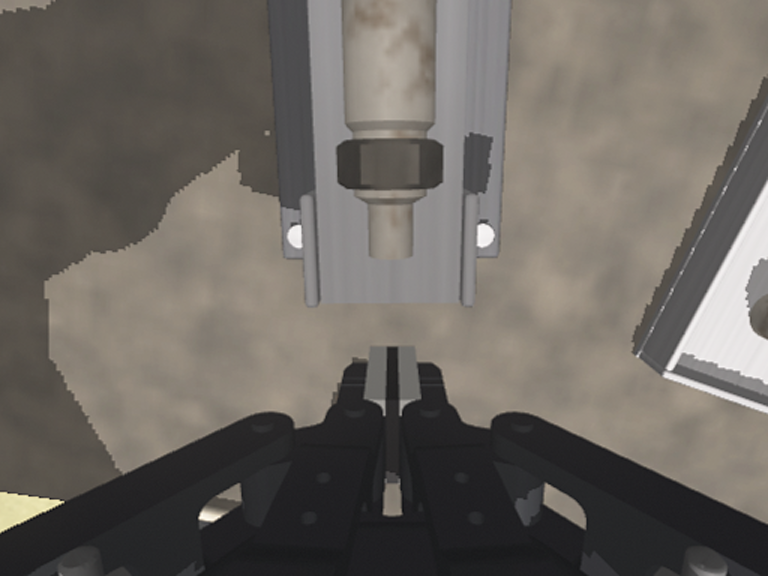

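View pics/s2.png

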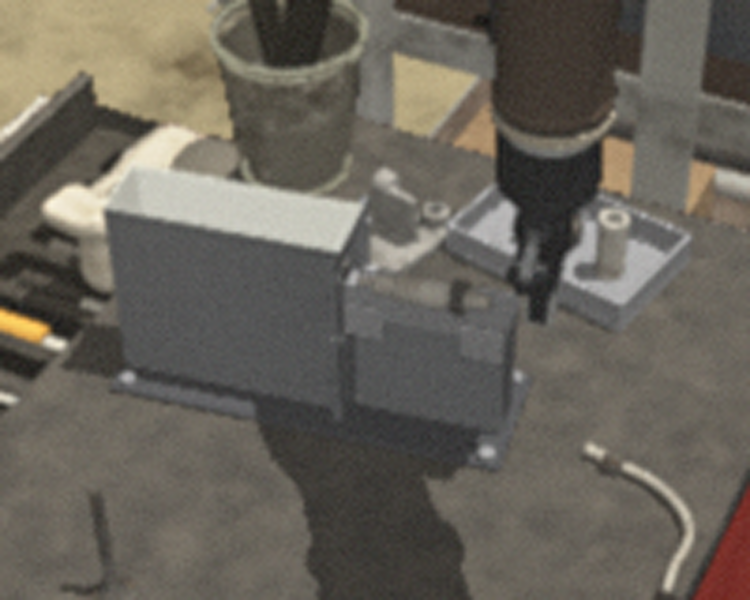

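Fingers in line with the tail (tail (391,258), fingers at x = 392). Push forward gently.

Emit:
carry_out --steps '[{"slide":[9.9,1.7,0],"angular":[0,0,0]},{"slide":[9.9,1.7,0],"angular":[0,0,0]},{"slide":[7.9,1.3,0],"angular":[0,0,0]},{"slide":[7.9,1.3,0],"angular":[0,0,0]},{"slide":[7.9,1.3,0],"angular":[0,0,0]}]'

```text
time_s: 20.9
eef_pos: [0.5068, -0.0523, 0.1142]
tool_rot: [2.398, -2.029, -0.0]
force: [-0.8, 0.5, 0.8]
grip_width: -0.002
```

Emit:
carry_out --steps '[{"slide":[7.9,1.3,0],"angular":[0,0,0]},{"slide":[7.9,1.4,0],"angular":[0,0,0]},{"slide":[7.9,1.3,0],"angular":[0,0,0]},{"slide":[7.9,1.4,0],"angular":[0,0,0]},{"slide":[7.9,1.3,0],"angular":[0,0,0]}]'

```text
time_s: 21.52
eef_pos: [0.5464, -0.0456, 0.1143]
tool_rot: [-2.398, 2.03, -0.0]
force: [-0.7, -0.1, 0.2]
grip_width: 0.001
```

```bash
python3 w.py w14
```

```text
21.525 [546.4 -45.6 114.3] jaw yaw -80.49 z [ 0. -0. -1.] [-0.7 -0.1  0.2] 0.0010302896134524089 [-0.59  0.55  0.84  1.94 -0.53  0.88 -0.88]
```

View pics/w14.png

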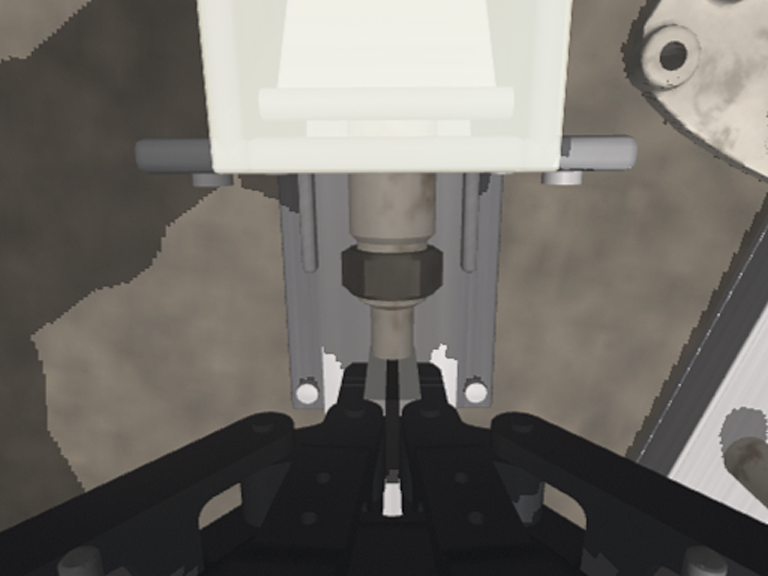

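The injector enters straight, with the nozzle already past the flap and the fingers on the tail at (391,358). Continue.

Emit:
carry_out --steps '[{"slide":[7.9,1.3,0],"angular":[0,0,0]},{"slide":[7.9,1.4,0],"angular":[0,0,0]},{"slide":[7.9,1.3,0],"angular":[0,0,0]},{"slide":[7.9,1.4,0],"angular":[0,0,0]},{"slide":[5.9,1.0,0],"angular":[0,0,0]}]'

```text
time_s: 22.2
eef_pos: [0.584, -0.0391, 0.1143]
tool_rot: [-2.398, 2.029, -0.0]
force: [-0.9, -0.2, -0.9]
grip_width: 0.0
```

Emit:
carry_out --steps '[{"slide":[4,0.7,0],"angular":[0,0,0]},{"slide":[4,0.7,0],"angular":[0,0,0]},{"slide":[3,0.5,0],"angular":[0,0,0]},{"slide":[0,0,0],"angular":[0,0,0]},{"slide":[0,0,0],"angular":[0,0,0]}]'

```text
time_s: 22.82
eef_pos: [0.5943, -0.0374, 0.1143]
tool_rot: [-2.398, 2.03, -0.0]
force: [-0.2, -0.0, 0.3]
grip_width: 0.005
```

```bash
python3 w.py w15
```

```text
22.825 [594.3 -37.4 114.3] jaw yaw -80.49 z [ 0. -0. -1.] [-0.2 -0.   0.3] 0.004926380839253842 [-0.56  0.62  0.82  1.83 -0.55  0.94 -0.91]
```

View pics/w15.png

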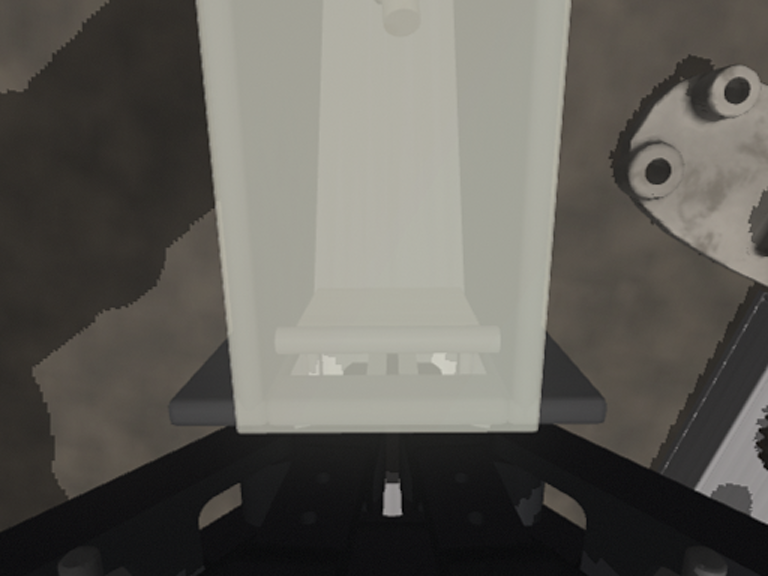

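The injector has slid down (tail seen through the cover at (402,18)). Back off straight, then rise and check.

Emit:
carry_out --steps '[{"slide":[-20,-3.4,0],"angular":[0,0,0]},{"slide":[-30,-5,0],"angular":[0,0,0]},{"slide":[0,0,40],"angular":[0,0,0]},{"slide":[0,0,50],"angular":[0,0,0]},{"slide":[0,0,30],"angular":[0,0,0]}]'

```text
time_s: 23.5
eef_pos: [0.5448, -0.0462, 0.2367]
tool_rot: [-2.396, 2.029, -0.003]
force: [0.8, 0.3, 0.6]
grip_width: -0.002
```

Emit:
carry_out --steps '[{"slide":[30,5,40],"angular":[0,0,0]},{"slide":[35,6,30],"angular":[0,0,0]},{"slide":[35,6,0],"angular":[0,0,0]},{"slide":[0,0,0],"angular":[0,0,0]},{"slide":[0,0,0],"angular":[0,0,0]}]'

```text
time_s: 24.12
eef_pos: [0.6437, -0.0294, 0.304]
tool_rot: [2.396, -2.03, -0.001]
force: [0.3, -0.3, 0.4]
grip_width: -0.002
```

```bash
python3 w.py w16; python3 -c "
from h import *
c=read_camera('side');save('s3',cv2.resize(c['frame'],(768,576)))"
```

```text
24.125 [643.7 -29.4 304. ] jaw yaw -80.54 z [-0.001 -0.    -1.   ] [ 0.3 -0.3  0.4] -0.0018415284374268944 [-0.6   0.54  0.94  1.46 -0.43  1.36 -1.05]
```

View pics/w16.png

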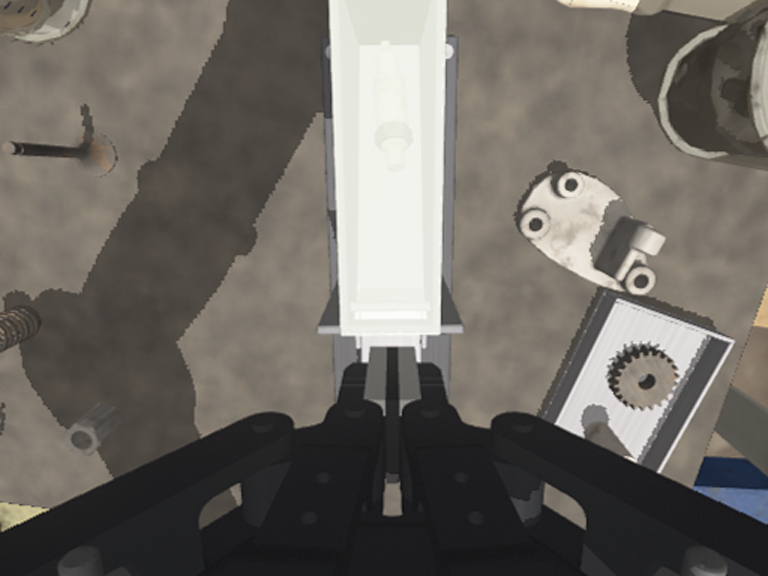

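View pics/s3.png

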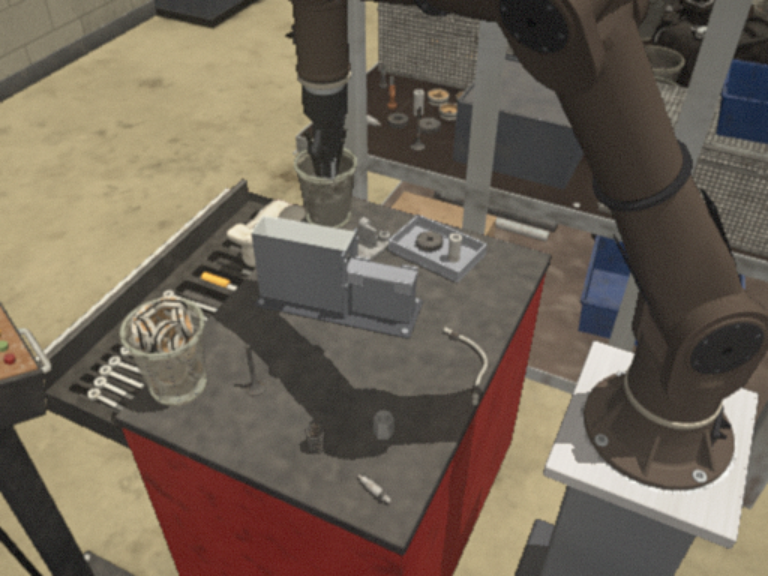

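The injector lies down inside against the end stop: nozzle at (386,43), tail at (396,165). The pin stands in the tray. Crop for the flap, compared with the earlier shut state.

Emit:
carry_out --steps '[{"slide":[-50,-8,0],"angular":[0,0,0]},{"slide":[-45,-8,0],"angular":[0,0,0]},{"slide":[0,0,-40],"angular":[0,0,0]},{"slide":[0,0,-40],"angular":[0,0,0]},{"slide":[0,0,-30],"angular":[0,0,0]}]'

```text
time_s: 24.85
eef_pos: [0.5481, -0.0445, 0.1932]
tool_rot: [-2.397, 2.029, 0.002]
force: [0.3, -0.3, 0.3]
grip_width: -0.002
```

```bash
python3 w.py w17; python3 -c "
from m import *
a=L('w12')['frame'][60:170,160:370];b=L('w17')['frame'][60:170,160:370]
save('cmp',np.vstack([cv2.resize(x,(567,297),interpolation=cv2.INTER_CUBIC) for x in(a,b)]))
c=read_camera('top');save('t2',cv2.resize(c['frame'],(768,576)))"
```

```text
24.85 [548.1 -44.5 193.2] jaw yaw -80.5 z [-0.     0.001 -1.   ] [ 0.3 -0.3  0.3] -0.0022266262106027906 [-0.67  0.46  0.93  1.86 -0.43  1.04 -0.97]
```

View pics/cmp.png

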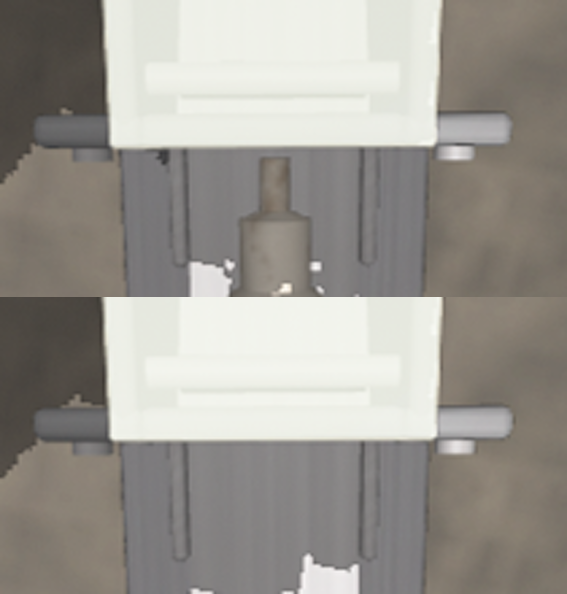

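View pics/t2.png

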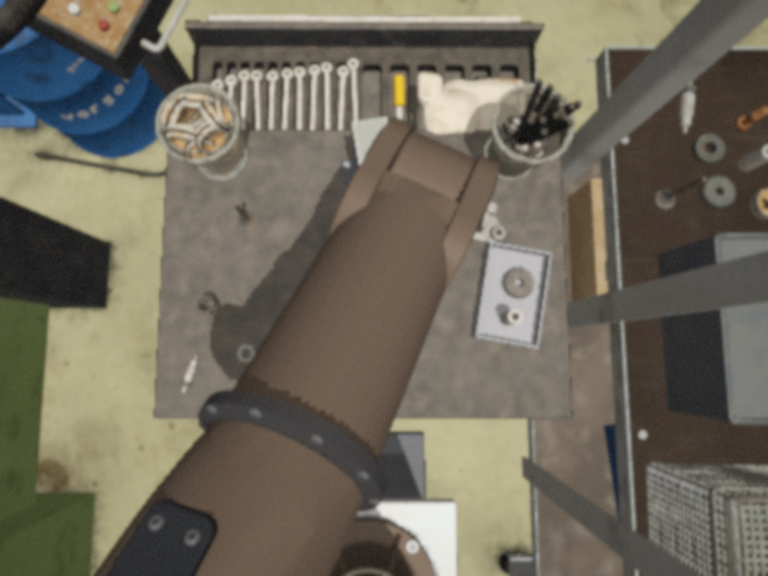

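From the same pose the port looks the same as with the flap shut before: hinge bar, slot and slide show no swung flap. The top view shows spring, sleeve, small injector, valve and gear unmoved, and the pin in the tray at (513,316). The arm touches nothing.

```bash
python3 -c "
from h import *
print(observe()['qvel'].round(4));print(sign_off())"
```

```text
[-0.0104 -0.0319  0.0361 -0.0704  0.0324  0.0556 -0.0305]
the job is handed in; nothing more can be done
None
```

The job is done and handed in at about 25 s of the 70 s allowed; `sign_off()` gives no verdict.

- **Piston pin:** I took it out of the trough and stood it upright on the tray floor. It is well clear of the gear.
- **Injector:** I picked the 104 mm one (it measured about 107 mm; the smaller one is about 71 mm). I laid it centred in the trough with the nozzle about 4 mm in front of the hood face and let go of it there. Then I pushed it by the tail with closed fingers until it slid down on its own.

**Last checks:**
- Through the clear cover, the injector lies on the slide with its nozzle at the far end.
- In the wrist picture taken from the same position, the port looks the same as before the push, with the flap shut. I could only judge the flap from above, through the cover, and did not see it straight on.
- The spring, hex sleeve, gear, valve and small injector all appear unmoved in the last pictures. The bracket was partly hidden by the arm in the final top view, but an earlier wrist picture shows it in place.
- The arm was clear of everything at hand-in. Wrist force at the end of each move stayed under about 17 N.
- No check failed. One move was refused because of a missing key in the call, and nothing moved then.

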